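# Put the oiling rod back and present the valve ball in its dish

## Robot

A 6-joint arm with a two-finger parallel gripper is mounted at the origin on the work surface. World frame = base frame: x ahead of the robot, y to its left, z up, the work surface at z = 0. Lengths are in mm, angles in rad, forces in N, time in s.
With the tool pointing down it reaches from about 400 to 925 mm from the base axis. Payload 12.5 kg.
Tool frame: the origin (TCP) lies at the very end of the fingers, on their centre line; the grasp point (between the pads) lies 19 mm behind it; x points along the fingers, y is the direction in which the jaws open and shut, and the axes are right-handed (so a half turn about x gives the same grasp; the last joint's range is limited). The gripper opens to 95 mm and grips with 3 to 60 N. Pads are 20 mm wide; open, the fingers measure 119 mm over their backs; the gripper's body (75 mm by 180 mm) begins 59 mm behind the grasp point.
Start: joints at [1.177, 0.491, 1.559, -0, 1.092, -0.106], TCP at [177.385, 599.317, 214.661] pointing down, gripper open.
Joint ranges: [-3.1, 3.1], [-0.84, 2.19], [0.05, 2.79], [-1.13, 4.28], [0.06, 2.93], [-2.69, 2.69]. Speed limits (rad/s): [2.22, 2.22, 2.79, 3.14, 3.14, 3.14].

## Interface

Orientations are given as [roll, pitch, yaw] about the fixed x, y, z axes, in that order (R = Rz(yaw) Ry(pitch) Rx(roll)).
In Python, from cell import * gives the robot as it stands.
- The arm moves only by the tool step_arm, never from a script. Its argument "steps" is a list of rows, each a list of 4 numbers: the shift along the tool's x, y, z in units of 50 mm (1.0 is 50 mm), then the turn about the tool's x in units of 8 degrees (1.0 is 8 degrees). A call has 1 to 20 rows; each row shifts and turns the commanded pose from where the row before left it, along the tool's axes as they then stand; what a row does not reach is not made up. A row lasts 1/8 s, in which the tool goes at most 62.5 mm and 10.7 degrees, less where a joint would pass 70% of its speed; a pose out of reach is approached as far as the arm can. A call is refused whole if a number of a shift passes 1 or a number of a turn 1, either way. A call with a gripper value outside its range is refused whole. "jaw" is the closure, from 0 (fully open) to 1 (shut), set as the call begins (left out, the last holds). The fingers move at their own pace and stop on an object; the grip force is fixed at half the most. Time passes only in rows, so rows that do not move let the fingers close. It gives the time, the measured TCP pose, the force and the opening at its end, in the units of the state.
- state(): the state, without advancing time (a new reading comes with each control period).
- read_camera(name): name is "scene" or "top" or "wrist"; returns the picture (480x640x3 uint8, red, green, blue); there is no depth.
- camera_info(name): a dict with "mtx" (3x3 intrinsics, pixels), "eye" and "attitude" of the camera in the world; the wrist camera has in their place "hand_eye" (4x4, takes a point from camera to tool coordinates, whose origin is the TCP and whose axes are the tool frame's). Camera axes: x right, y down, z forward; pixel columns grow to the right and rows downward; lengths in mm; the calibration is good to about 2 mm. A picture is of the moment at which its call begins: read the wrist's pose just before it. camera_info takes no time and is no camera call.
- job_done(): hands the job in, once; it reports no verdict.
The state is a dict: "t": time; "joints": joint angles; "qvel": joint speeds; "tau": joint torques, N m; "eef_pos": TCP position; "tcp_rot": TCP orientation; "ft_force": force on the tool from outside, world axes, zero at the start; "moment": the same for the moment, N m; "opening": opening from 0.0 (shut) to 1.0 (fully open).
Only numpy, scipy, OpenCV 4.12 (cv2) and the standard library are available. Lean on these libraries where they do the work, as an engineer would, in place of code of your own. Each camera call takes 0.05 s, during which the arm holds its last target.

## Task

The valve ball in the dish has just been oiled: put the green-handled oiling rod from its white drip block back into the amber oil vial, pushed down until its handle sits on the vial's rim, and let go of it. Then take the dish by the red grip, lift it straight up about 80 mm off its pedestal and only then, in the air, give it a quarter turn so that its yellow lip points squarely to the blue valve block's side of the stand, keeping the dish level, the ball resting in the blue middle and the other things on the bench undisturbed. Finish while still holding the dish there, over the pedestal: do not put it down or let go.

Things in the scene. Friction and masses are not known exactly. Their poses are not given: they have to be found in the camera images.
- stand: Fixed stand: base plate 100 x 250 x 8 mm with an aluminium pedestal (top 72 mm across, 42 mm above the bench) and a blue valve block 60 x 50 mm (brass port on top, 65 mm above the bench). Origin: on the bench under the pedestal's axis; z up; +y points from the pedestal to the block, whose centre is 155 mm away. The plate spans y = -60 to 190 mm.
- dish: Loose shallow aluminium dish, 124 mm across, rim 22 mm high, 175-350 g. Inside: a 7 degree cone, lowest in the middle, which is painted blue 40 mm across. Origin: centre of its underside (42 mm above the bench at the start); z up, +x to the yellow lip. Steel bail in its y-z plane: legs at y = +-63 mm, 6 mm bar. Lip at the start: about along the stand's +x; at the end: along the stand's +y.
- dish_grip (a point): Centre of the red flat-sided grip block at the middle of the bail's crossbar, 98 mm above the dish's underside, right above the middle of the dish: 14 mm thick along the dish's x (pinch it across this, from above), 46 mm long along the dish's y, 22 mm high. 60 mm of free height between the grip and the ball.
- dish_lip (a point): Outer end of the yellow lip, 84 mm from the dish's axis along the dish's +x, 19.5 mm above its underside.
- dish_middle (a point): Point on the dish's axis, 19 mm above its underside, where the ball's centre lies when it rests in the middle.
- ball: Loose steel valve ball 22 mm in diameter, 43 g; it rolls freely on the dish.
- ball_center (a point): Centre of the ball.
- rod: Loose oiling rod, 40 g: steel shaft 6 mm in diameter, round tip, 58 mm long below a green square handle 14 x 14 x 40 mm (4 mm black button on top). Origin: the shaft's tip; z up to the handle; x and y square to the handle's flats. At the start it stands in the drip block, handle on the block's top, tip 7 mm above the bench.
- rod_handle (a point): Centre of the rod's green handle, 78 mm above the rod's tip; 14 mm across its flats (along the rod's x and along its y).
- vial: Fixed amber glass oil vial on a black foot 60 x 60 x 8 mm. Body 34 mm across, neck 23 mm across, rim 83 mm above the bench. Origin: centre of the foot's underside; z up.
- vial_mouth (a point): Centre of the vial's round opening, at the rim, 83 mm above the bench; opening 11 mm in diameter, inside floor 70 mm below the rim. With the rod fully in, its handle rests on the rim and the rod's tip is 25 mm above the bench.
- drip_block: Fixed white block 50 x 50 x 65 mm with a 9 mm wide hole, 60 mm deep, in the middle of its top, where the rod stands at the start. Origin: centre of its underside. Vial and drip block may change places.
- wrench: Steel wrench about 160 mm long lying flat; leave it alone. Origin near its middle.
- screwdriver: Screwdriver about 190 mm long lying flat; leave it alone. Origin near its middle.
- jar: Jar 64 mm across and 75 mm high with a yellow lid; leave it alone. Origin: centre of its underside.
- gasket: Red sealing ring 90 mm across, 10 mm high, lying flat; leave it alone. Origin: centre of its underside.
- fitting: Brass elbow fitting, 26 mm across and 30 mm high, with a stub 35 mm out to its +x; leave it alone. Origin: centre of its underside.
There are look-alikes about, which are no part of the job. What is shaped like the rod but brown is not meant.

How it is judged:
By the outcome, as a careful person would: the job done as asked, in the order asked, and still so for the second after the job is handed in, while the arm keeps its last pose, push and grip.
It also fails if it takes over 61 s, if anything falls off the work surface, if the arm or the gripper's body presses on something with over 40 N, if the wrist force passes 120 N, or if a joint passes its speed limit or range.

## Working session

There is one attempt and no reset: what is moved stays moved. The work goes in short steps, Python scripts to look and compute and a tool call to move; the robot and the scene stay as the last step left them, time stands still between calls to the robot, and variables do not carry over. Pictures are saved under pics/ and viewed, and the job is handed in when it is done.

Besides the shell and the picture viewer there is one more tool, called after "Call:" as name([rows], argument=value, ...), one row to a line, values as JSON. step_arm: Moves the arm, as the interface text tells. Its arguments: {"type":"object","properties":{"steps":{"type":"array","items":{"type":"array","items":{"type":"number"}}},"jaw":{"type":"number"}},"required":["steps"]}

```bash
mkdir -p pics; ls
python3 - <<'E'
from cell import *
import cv2
print(state())
for n in ("scene","top","wrist"):
    print(n,camera_info(n))
    cv2.imwrite(f"pics/{n}0.png",read_camera(n)[:,:,::-1])
E
```

```text
pics
{'t': 0.0, 'joints': array([ 1.17741653e+00,  4.91527931e-01,  1.55947050e+00,  1.51490412e-05,
        1.09171561e+00, -1.05601903e-01]), 'qvel': array([-0.00121544,  0.00131967,  0.00201429, -0.00068731, -0.00063214,
       -0.00010179]), 'tau': array([-1.73851845e-05, -6.12646294e+01, -2.58178926e+01,  6.92191673e-02,
        4.83139779e-02, -1.36312378e-04]), 'eef_pos': array([177.26491257, 599.06477449, 214.07415541]), 'tcp_rot': array([-1.68837898,  1.56967486, -1.97616387]), 'ft_force': array([ 0.6866757 , -0.23247115,  0.23489174]), 'moment': array([ 0.00077501, -0.0365631 ,  0.02410301]), 'opening': 0.9963634783835807}
scene {'mtx': array([[458.74322509,   0.        , 327.17928909],
       [  0.        , 458.74322509, 229.12929363],
       [  0.        ,   0.        ,   1.        ]]), 'eye': array([1007.25660467,  694.77407388,  665.02470686]), 'attitude': array([-2.18142939, -0.02227066,  2.5871016 ])}
top {'mtx': array([[557.70291836,   0.        , 322.97020156],
       [  0.        , 557.70291836, 237.56106064],
       [  0.        ,   0.        ,   1.        ]]), 'eye': array([ 282.49241879,   19.96389636, 1518.14109179]), 'attitude': array([-2.93535986e+00,  1.96736621e-03, -1.70848436e+00])}
wrist {'mtx': array([[370.46163004,   0.        , 324.78872984],
       [  0.        , 370.46163004, 237.29459467],
       [  0.        ,   0.        ,   1.        ]]), 'hand_eye': array([[-4.35234501e-04, -2.57671682e-01,  9.66232433e-01,
        -1.69166085e+02],
       [ 9.99999760e-01,  4.08972698e-04,  5.59508314e-04,
        -1.23661217e-01],
       [-5.39332133e-04,  9.66232445e-01,  2.57671442e-01,
        -7.20051863e+01],
       [ 0.00000000e+00,  0.00000000e+00,  0.00000000e+00,
         1.00000000e+00]])}
```

View pics/scene0.png

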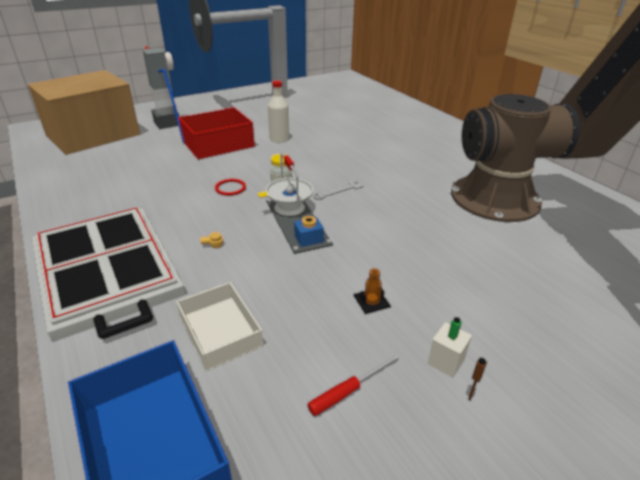

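View pics/top0.png

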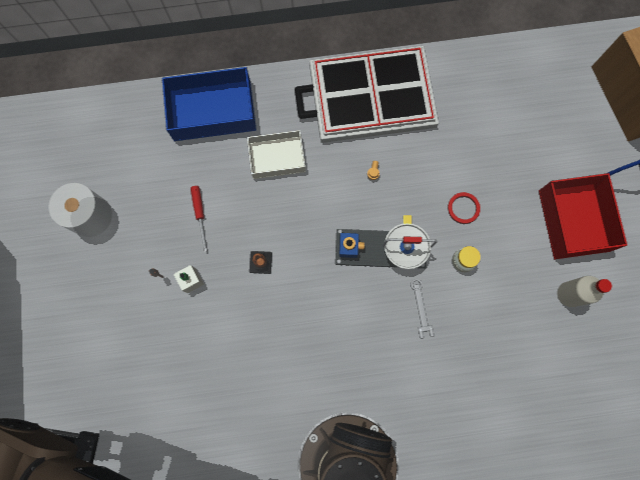

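View pics/wrist0.png

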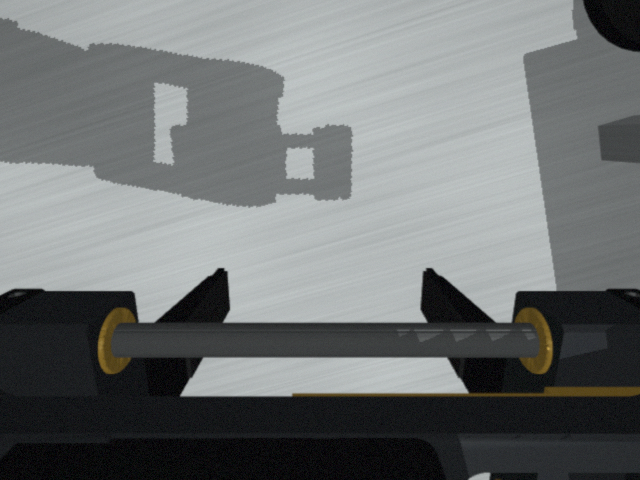

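The top view shows the drip block near (186,278), the vial near (260,262), and the stand with its valve block at (349,244) and dish at (407,246). The yellow lip points up in the image. I'll zoom in on these and localize them.

```bash
cat > h.py <<'E'
import numpy as np, cv2
from cell import *
from scipy.spatial.transform import Rotation as R
def cam(n,st=None):
    i=camera_info(n)
    if 'eye' in i:
        return i['mtx'],R.from_euler('xyz',i['attitude']).as_matrix(),np.array(i['eye'])
    T=np.eye(4);T[:3,:3]=R.from_euler('xyz',st['tcp_rot']).as_matrix();T[:3,3]=st['eef_pos']
    M=T@i['hand_eye'];return i['mtx'],M[:3,:3],M[:3,3]
def proj(c,P):
    K,Rm,e=c;p=(np.atleast_2d(P)-e)@Rm@K.T;return p[:,:2]/p[:,2:]
def back(c,uv,z):
    K,Rm,e=c;d=Rm@np.linalg.inv(K)@np.array([*uv,1.]);return e+d*(z-e[2])/d[2]
def crop(src,box,s,out):
    im=cv2.imread(src);x0,y0,x1,y1=box;c=cv2.resize(im[y0:y1,x0:x1],None,fx=s,fy=s,interpolation=cv2.INTER_CUBIC);cv2.imwrite(out,c)
E
python3 - <<'E'
from h import *
crop('pics/top0.png',(140,230,290,310),5,'pics/topA.png')
crop('pics/top0.png',(325,205,485,285),5,'pics/topB.png')
crop('pics/scene0.png',(330,260,490,380),5,'pics/scA.png')
crop('pics/scene0.png',(240,140,370,260),5,'pics/scB.png')
c=cam('top')
print(R.from_euler('xyz',state()['tcp_rot']).as_matrix().round(3))
for n,uv,z in [('rodtop',(185,277),109),('vial',(260,260),83),('dish',(407,246),64),('lip',(407,219),61),('block',(349,243),65)]: print(n,back(c,uv,z).round(1))
E
```

```text
[[-0.     0.284  0.959]
 [-0.001  0.959 -0.284]
 [-1.    -0.001 -0.   ]]
rodtop [521.6 344.1 109. ]
vial [543.7 152.4  83. ]
dish [ 530.8 -236.8   64. ]
lip [ 604.2 -249.7   61. ]
block [559.9 -85.4  65. ]
```

View pics/topA.png

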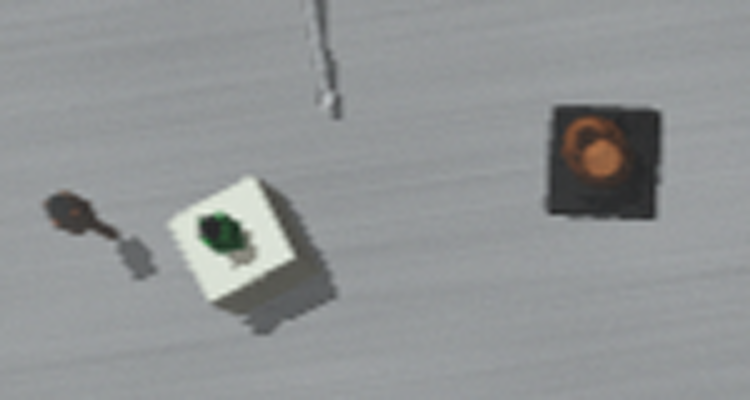

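View pics/topB.png

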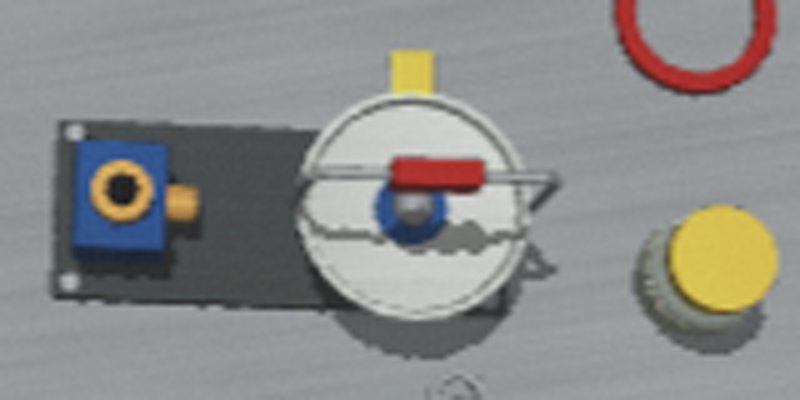

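View pics/scA.png

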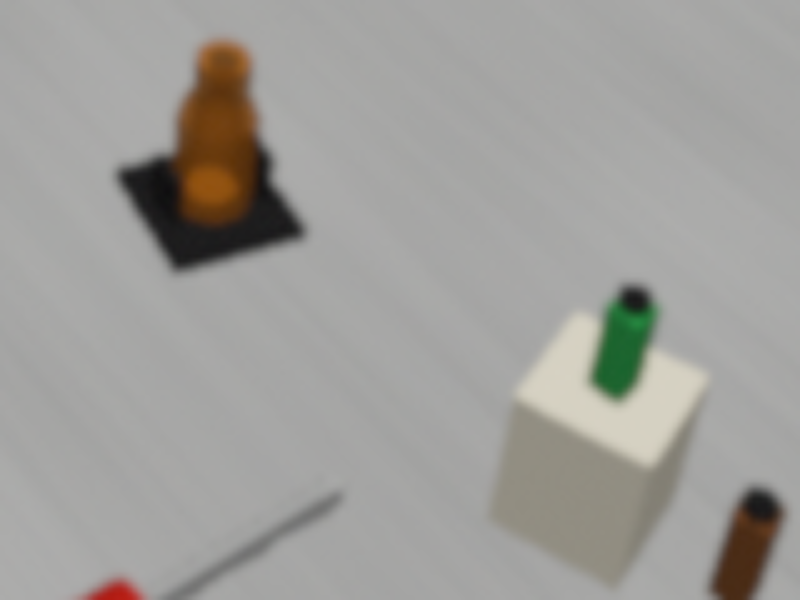

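View pics/scB.png

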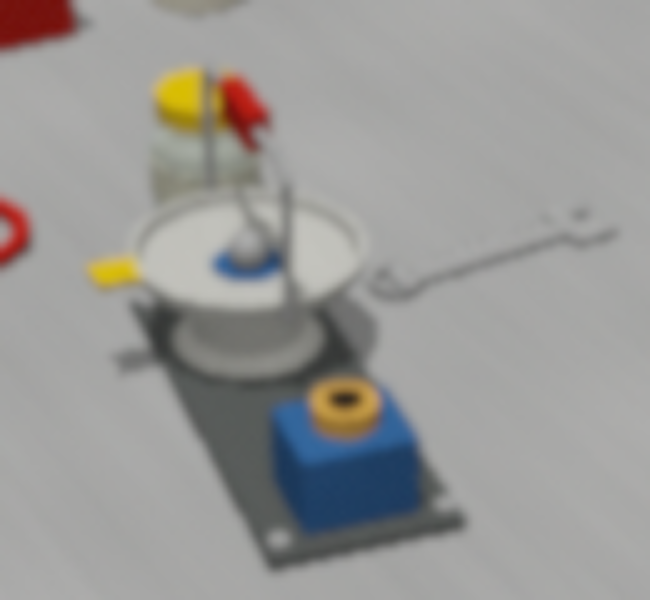

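Run:
```python
from h import *
c=cam('top');s=cam('scene')
def q(name,pts,off,z,cc=c,sc=5):
    P=np.array([back(cc,np.array(p)/sc+off,z) for p in pts]);m=P.mean(0)
    print(name,m.round(1)); 
    for i in range(len(P)):
        d=P[(i+1)%len(P)]-P[i];print('   edge len %.1f ang %.1f'%(np.hypot(*d[:2]),np.degrees(np.arctan2(d[1],d[0]))))
A=np.array([140,230]);B=np.array([325,205]);S=np.array([330,260]);S2=np.array([240,140])
q('driptop',[(168,220),(255,178),(297,258),(212,302)],A,65)
q('driptopS',[(580,312),(708,375),(650,467),(515,392)],S,65,s)
q('foot',[(553,105),(662,108),(657,218),(548,213)],A,8)
q('footS',[(118,172),(177,270),(303,233),],S,8,s)
print('mouthS',back(s,np.array([223,60])/5+S,83), 'button S',back(s,np.array([635,298])/5+S,109),'buttonT',back(c,np.array([220,231])/5+A,108))
q('grip',[(392,157),(484,157),(484,188),(390,188)],B,148)
q('rim',[(412,93),(412,320)],B,62);q('rim',[(298,208),(530,208)],B,62)
q('lip',[(391,50),(434,50)],B,61.5)
q('plate',[(60,120),(50,297)],B,8)
q('port',[(122,188)],B,68)
q('ballmid',[(411,208)],B,61)
```

```text
driptop [526.2 350.3  65. ]
   edge len 49.9 ang -71.4
   edge len 48.7 ang -158.3
   edge len 49.1 ang 110.1
   edge len 50.1 ang 22.5
driptopS [527.7 356.   65. ]
   edge len 47.9 ang 111.5
   edge len 50.4 ang 21.9
   edge len 50.1 ang -70.8
   edge len 48.4 ang -160.6
foot [551.  157.3   8. ]
   edge len 60.1 ang -99.5
   edge len 61.1 ang 170.6
   edge len 59.7 ang 79.5
   edge len 60.0 ang -9.0
footS [566.5 174.9   8. ]
   edge len 59.5 ang 78.6
   edge len 56.8 ang 170.8
   edge len 80.8 ang -56.7
mouthS [554.82753388 165.37582507  83.        ] button S [529.24301838 356.78668564 109.        ] buttonT [524.21575271 346.69087632 108.        ]
grip [ 531.  -238.4  148. ]
   edge len 46.2 ang -97.9
   edge len 15.9 ang 170.0
   edge len 47.1 ang 82.1
   edge len 15.9 ang -13.2
rim [ 530.8 -238.1   62. ]
   edge len 122.9 ang 170.3
   edge len 122.9 ang -9.7
rim [ 529.3 -238.9   62. ]
   edge len 123.3 ang -97.9
   edge len 123.3 ang 82.1
lip [ 614.9 -252.8   61.5]
   edge len 23.1 ang -97.9
   edge len 23.1 ang 82.1
plate [565.7 -52.6   8. ]
   edge len 99.5 ang 168.7
   edge len 99.5 ang -11.3
port [560.2 -86.4  68. ]
   edge len 0.0 ang 0.0
ballmid [ 529.7 -237.5   61. ]
   edge len 0.0 ang 0.0
```

Call:
step_arm([
  [0,-0.4,1,0],
  [0,-0.4,1,0],
  [0,-0.4,1,0],
  [0,-0.4,1,0],
  [0,-0.4,1,0],
  [0,-0.4,1,0],
  [0,-0.4,0.8,0],
  [0,0,0,0],
], jaw=0)

```text
t: 1.15
eef_pos: [465.5, 366.6, 214.3]
tcp_rot: [-1.816, 1.57, -2.107]
ft_force: [-0.3, 0.0, 0.4]
opening: 1.001
```

Run:
```python
from h import *
st=state();print(st['t'],st['eef_pos'],st['tcp_rot'],st['ft_force'])
cv2.imwrite('pics/w1.png',read_camera('wrist')[:,:,::-1])
np.save('w1.npy',np.r_[st['eef_pos'],st['tcp_rot']])
c=cam('wrist',st)
print(proj(c,[[525,350,109],[525,350,65],[552,160,83]]))
```

```text
1.15 [465.47171531 366.63329181 214.28195039] [-1.81568659  1.57044288 -2.10711404] [-0.29839613  0.04174401  0.43643209]
[[326.19767456 309.71335818]
 [326.01814303 288.44426168]
 [139.1219429  376.19929998]]
```

View pics/w1.png

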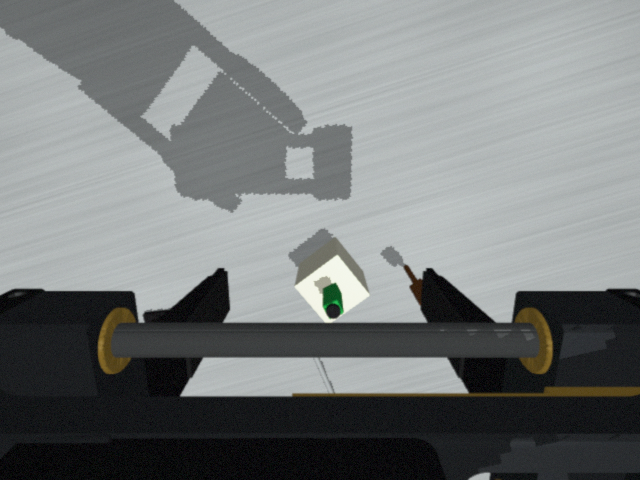

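Run:
```python
from h import *
crop('pics/w1.png',(280,225,440,335),5,'pics/w1c.png')
```

```text
(no output)
```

View pics/w1c.png

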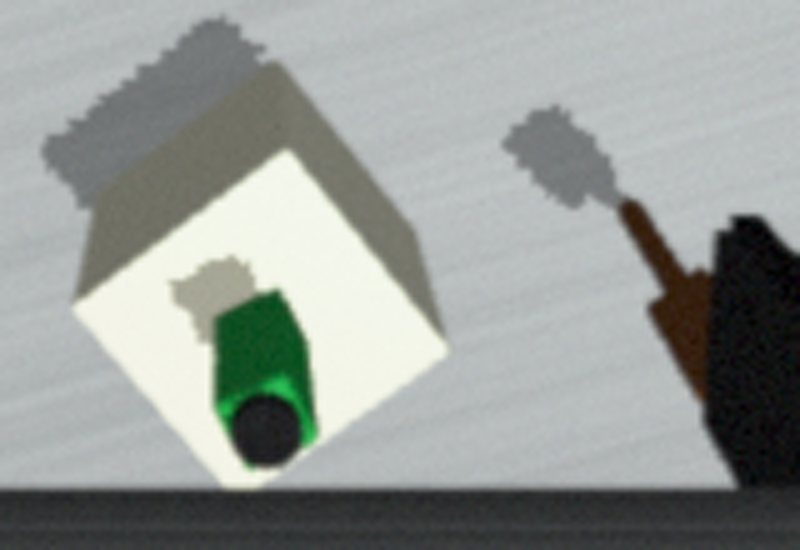

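Run:
```python
from h import *
v=np.load('w1.npy');c=cam('wrist',{'eef_pos':v[:3],'tcp_rot':v[3:]})
def q(name,pts,z):
    P=np.array([back(c,np.array(p)/5+[280,225],z) for p in pts]);print(name,P.mean(0).round(1),P[:,:2].round(1).tolist())
    for i in range(len(P)):
        d=P[(i+1)%len(P)]-P[i];print('   edge len %.1f ang %.1f'%(np.hypot(*d[:2]),np.degrees(np.arctan2(d[1],d[0]))))
q('blk',[(75,303),(287,150),(448,350)],65)
P=[back(c,np.array(p)/5+[280,225],65) for p in [(75,303),(448,350)]];print('blk centre',np.mean(P,0))
q('htop',[(217,402),(283,378),(317,438),(248,468)],105)
q('hbase',[(216,318),(280,290),(309,347)],65)
q('button',[(267,429)],109)
q('brown tip->',[(628,205)],7); q('brown handle base corner',[(650,305)],65); q('brown hb',[(650,305)],40)
M=R.from_euler('xyz',v[3:]).as_matrix();print(M.round(3))
```

```text
blk [518.  359.8  65. ] [[514.1, 323.4], [496.9, 369.1], [542.9, 386.9]]
   edge len 48.8 ang 110.6
   edge len 49.3 ang 21.2
   edge len 69.7 ang -114.4
blk centre [528.48452266 355.1505211   65.        ]
htop [528.2 355.1 105. ] [[522.5, 348.4], [521.5, 359.9], [533.4, 362.3], [535.4, 349.9]]
   edge len 11.6 ang 94.9
   edge len 12.1 ang 11.3
   edge len 12.6 ang -81.1
   edge len 12.9 ang -173.4
hbase [527.3 356.7  65. ] [[524.4, 347.5], [522.5, 360.3], [534.9, 362.3]]
   edge len 13.0 ang 98.5
   edge len 12.6 ang 9.1
   edge len 18.2 ang -125.2
button [527.6 355.3 109. ] [[527.6, 355.3]]
   edge len 0.0 ang 0.0
brown tip-> [548.1 432.5   7. ] [[548.1, 432.5]]
   edge len 0.0 ang 0.0
brown handle base corner [544.9 424.9  65. ] [[544.9, 424.9]]
   edge len 0.0 ang 0.0
brown hb [556.5 427.8  40. ] [[556.5, 427.8]]
   edge len 0.0 ang 0.0
[[-0.     0.287  0.958]
 [-0.     0.958 -0.287]
 [-1.    -0.    -0.   ]]
```

Call:
step_arm([
  [0,0.07,0.65,0],
  [0,0.07,0.61,0],
  [0,0,0,-0.8],
  [0,0,0,-0.8],
  [0,0,0,-0.8],
  [0,0,0,-0.8],
  [0.5,0,0,0],
  [0.6,0,0,0],
  [0.5,0,0,0],
  [0,0,0,0],
], jaw=0.4)

```text
t: 2.45
eef_pos: [524.5, 358.0, 133.1]
tcp_rot: [-2.856, 1.567, -2.696]
ft_force: [-0.6, -0.9, 0.7]
opening: 0.6
```

Run:
```python
from h import *
st=state();print(st['t'],st['eef_pos'],st['tcp_rot'],st['ft_force'])
cv2.imwrite('pics/w2.png',read_camera('wrist')[:,:,::-1])
np.save('w2.npy',np.r_[st['eef_pos'],st['tcp_rot']])
c=cam('wrist',st);M=R.from_euler('xyz',st['tcp_rot']).as_matrix();print(M.round(3))
print(proj(c,[[528,355.2,109],[528,355.2,65],st['eef_pos']]))
print(M.T@(np.array([528,355.2,70])-st['eef_pos']))
```

```text
2.45 [524.45641863 358.04148689 133.09402594] [-2.85633245  1.56733172 -2.69599327] [-0.60042674 -0.90111955  0.74900252]
[[-0.003 -0.16   0.987]
 [-0.001  0.987  0.16 ]
 [-1.    -0.001 -0.003]]
[[318.97418921 278.33855997]
 [320.02645802 254.62674487]
 [325.02576411 290.2641076 ]]
[63.08681202 -3.30927224  3.25422673]
```

View pics/w2.png

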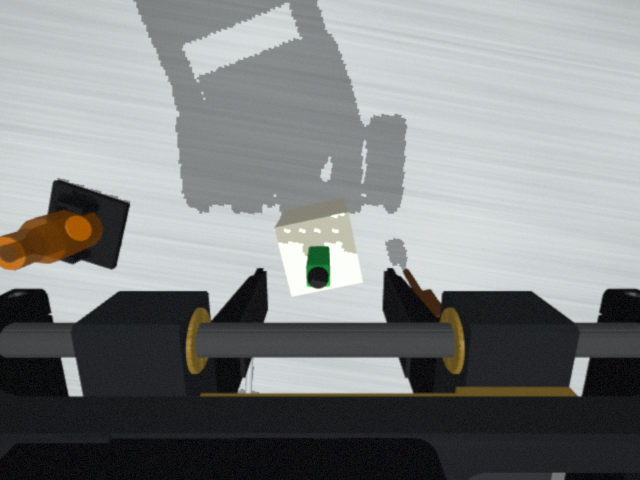

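Call:
step_arm([
  [0,-0.06,0.06,0],
  [0.4,0,0,0],
  [0.4,0,0,0],
  [0.46,0,0,0],
  [0,0,0,0],
  [0,0,0,0],
], jaw=0.4)

```text
t: 3.25
eef_pos: [530.1, 355.2, 73.0]
tcp_rot: [0.351, 1.569, 0.51]
ft_force: [0.5, 0.7, 0.2]
opening: 0.596
```

Run:
```python
from h import *
st=state();print(st['t'],st['eef_pos'],st['tcp_rot'],st['ft_force'])
cv2.imwrite('pics/w3.png',read_camera('wrist')[:,:,::-1])
```

```text
3.25 [530.12543411 355.20360121  73.02433416] [0.35051556 1.56899491 0.50950985] [0.48496081 0.72767619 0.16438104]
```

View pics/w3.png

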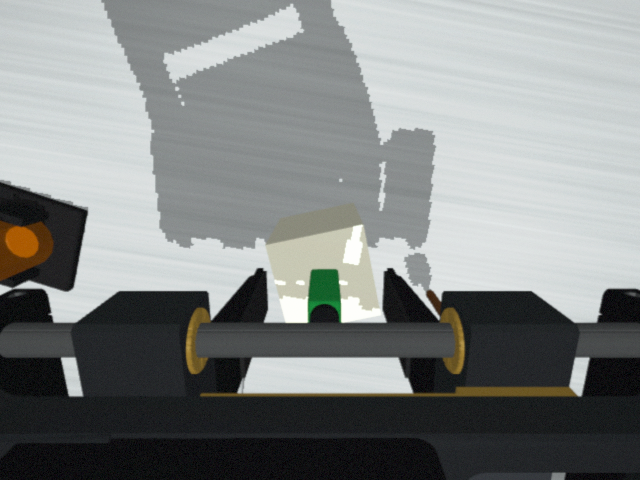

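The handle sits centred between the fingers, square to the jaws. Closing now.

Call:
step_arm([
  [0,0,-0.04,0],
  [0,0,0,0],
  [0,0,0,0],
  [0,0,0,0],
  [0,0,0,0],
  [0,0,0,0],
], jaw=1)

```text
t: 4.05
eef_pos: [527.5, 354.6, 71.6]
tcp_rot: [1.091, 1.571, 1.25]
ft_force: [0.4, -0.6, 0.7]
opening: 0.148
```

Call:
step_arm([
  [-0.3,0,0,0],
  [-0.6,0,0,0],
  [-0.6,0,0,0],
  [-0.5,0,0,0],
  [-0.3,0,0,0],
  [0,0,0,0],
  [0,0,0,0],
])

```text
t: 4.92
eef_pos: [527.2, 354.4, 185.8]
tcp_rot: [-2.866, 1.57, -2.708]
ft_force: [-0.8, -0.1, -0.0]
opening: 0.149
```

Run:
```python
from h import *
st=state();print(st['t'],st['eef_pos'],st['tcp_rot'],st['ft_force'],st['opening'])
cv2.imwrite('pics/w4.png',read_camera('wrist')[:,:,::-1])
np.save('w4.npy',np.r_[st['eef_pos'],st['tcp_rot']])
c=cam('wrist',st);M=R.from_euler('xyz',st['tcp_rot']).as_matrix();print(M.round(3))
print(M.T@(np.array([556,164,0])-st['eef_pos']))
print('tip exp',proj(c,[st['eef_pos']-[0,0,64.6]]))
```

```text
4.925 [527.19475167 354.39337988 185.81525065] [-2.86644143  1.56958198 -2.70750909] [-0.82907994 -0.08462304 -0.01899536] 0.14895176209061606
[[-0.001 -0.158  0.987]
 [-0.001  0.987  0.158]
 [-1.    -0.    -0.001]]
[ 185.88061769 -192.49133736   -1.47302981]
tip exp [[324.98703039 251.60917996]]
```

View pics/w4.png

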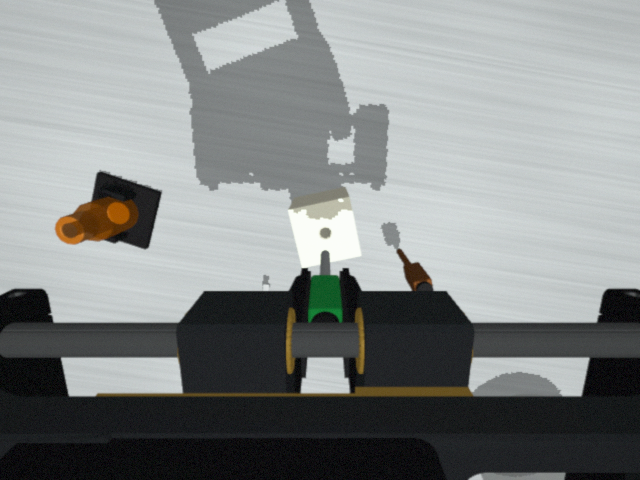

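Run:
```python
from h import *
crop('pics/w4.png',(40,160,200,260),5,'pics/w4c.png')
v=np.load('w4.npy');c=cam('wrist',{'eef_pos':v[:3],'tcp_rot':v[3:]})
print(back(c,(70,229),83),back(c,(325,252),120))
```

```text
[551.76375105 163.2416943   83.        ] [527.82972258 354.50466765 120.        ]
```

View pics/w4c.png

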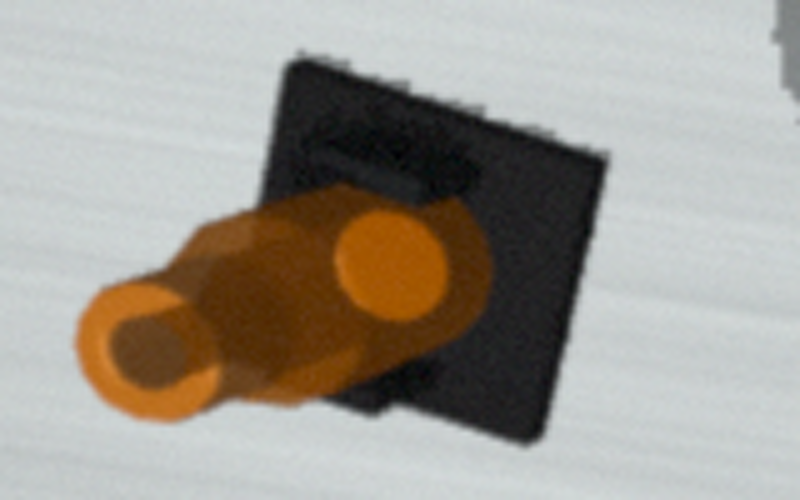

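Call:
step_arm([
  [0,-0.5,0,0],
  [0,-0.6,0,0],
  [0,-0.6,0,0],
  [0,-0.6,0,0],
  [0,-0.5,0,0],
  [0,-0.2,0,0],
  [0,0,0,0],
  [0,0,0,0],
])

```text
t: 5.98
eef_pos: [551.1, 207.2, 186.4]
tcp_rot: [2.479, 1.57, 2.638]
ft_force: [-0.7, -0.1, -0.5]
opening: 0.145
```

Run:
```python
from h import *
st=state();print(st['t'],st['eef_pos'],st['tcp_rot'],st['ft_force'],st['opening'])
cv2.imwrite('pics/w5.png',read_camera('wrist')[:,:,::-1])
np.save('w5.npy',np.r_[st['eef_pos'],st['tcp_rot']])
c=cam('wrist',st);M=R.from_euler('xyz',st['tcp_rot']).as_matrix();print(M.round(3))
print('tip exp',proj(c,[st['eef_pos']-[0,0,64.6]]))
crop('pics/w5.png',(220,190,380,310),5,'pics/w5c.png')
```

```text
5.975 [551.10840199 207.21952651 186.44432031] [2.47872886 1.57048932 2.63823422] [-0.71424281 -0.0949974  -0.48205659] 0.14537785304417875
[[-0.    -0.159  0.987]
 [ 0.     0.987  0.159]
 [-1.     0.    -0.   ]]
tip exp [[324.93717445 251.52450172]]
```

View pics/w5c.png

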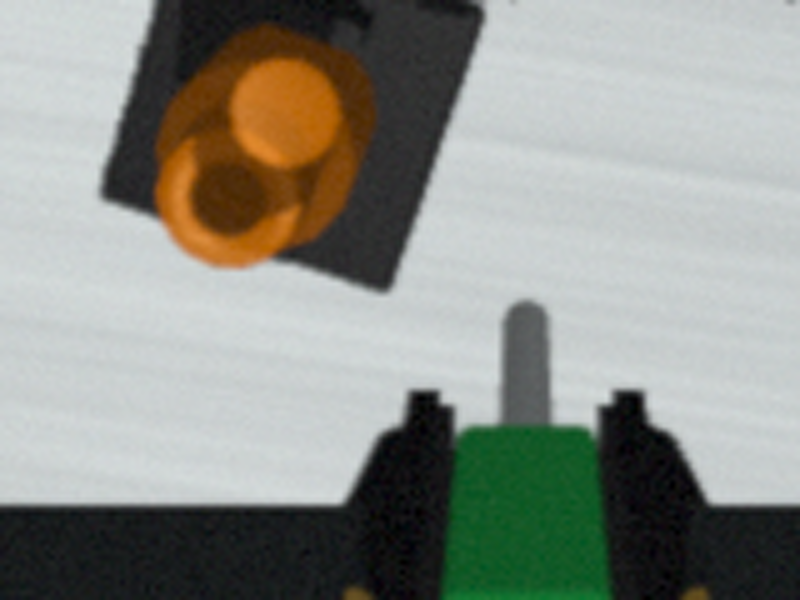

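Run:
```python
from h import *
v=np.load('w5.npy');c=cam('wrist',{'eef_pos':v[:3],'tcp_rot':v[3:]})
m=back(c,np.array([228.5,196])/5+[220,190],83);M=R.from_euler('xyz',v[3:]).as_matrix()
t=back(c,np.array([525,308])/5+[220,190],124)
for s in (145,):print(np.linalg.norm(back(c,(251,229),83)-back(c,(280,229),83)))
print(m,t,M.T@(m-v[:3]),M.T@(m-t))
```

```text
21.953513889937227
[552.61511925 162.05598841  83.        ] [550.49734967 207.16095274 124.        ] [103.43722181 -44.84908527  -5.66069508] [ 40.99274879 -44.8765109   -5.06320755]
```

Call:
step_arm([
  [0,-0.45,-0.06,0],
  [0,-0.45,-0.05,0],
  [0.2,0,0,0],
  [0.2,0,0,0],
  [0,0,0,0],
  [0,0,0,0],
])

```text
t: 6.78
eef_pos: [553.0, 161.8, 166.5]
tcp_rot: [1.963, 1.571, 2.122]
ft_force: [-0.1, 0.7, -0.7]
opening: 0.145
```

Run:
```python
from h import *
st=state();print(st['t'],st['eef_pos'],st['tcp_rot'],st['ft_force'],st['opening'])
cv2.imwrite('pics/w6.png',read_camera('wrist')[:,:,::-1]);cv2.imwrite('pics/s6.png',read_camera('scene')[:,:,::-1])
np.save('w6.npy',np.r_[st['eef_pos'],st['tcp_rot']])
c=cam('wrist',st)
print('tip exp',proj(c,[st['eef_pos']-[0,0,64.6]]),proj(c,[[552.6,162.1,83]]),proj(cam('scene'),[st['eef_pos']-[0,0,64.6],[552.6,162.1,83]]))
crop('pics/w6.png',(250,190,400,300),5,'pics/w6c.png')
crop('pics/s6.png',(325,210,425,310),6,'pics/s6c.png')
```

```text
6.775 [552.9760258  161.75014308 166.54343625] [1.96282615 1.57064142 2.12243395] [-0.11196059  0.69190647 -0.67048171] 0.1450148405416518
tip exp [[324.9413339  251.50803831]] [[325.4959142  243.20619393]] [[375.04590943 263.17665174]
 [374.51536867 270.69339422]]
```

View pics/w6c.png

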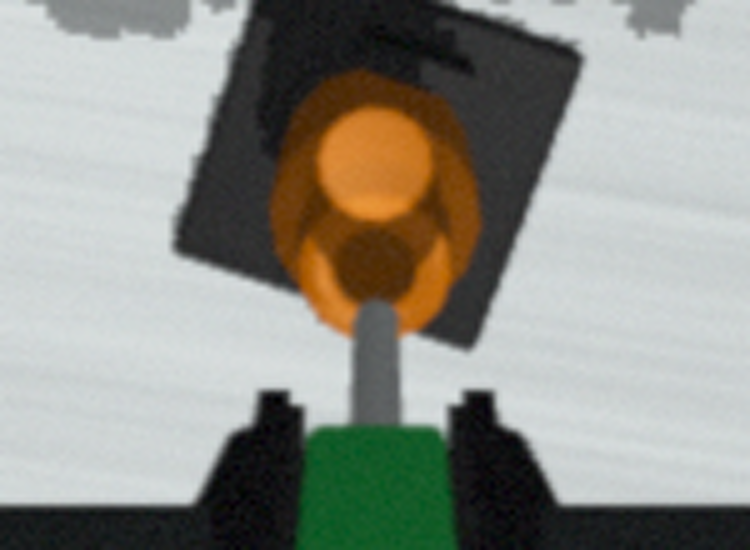

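View pics/s6c.png

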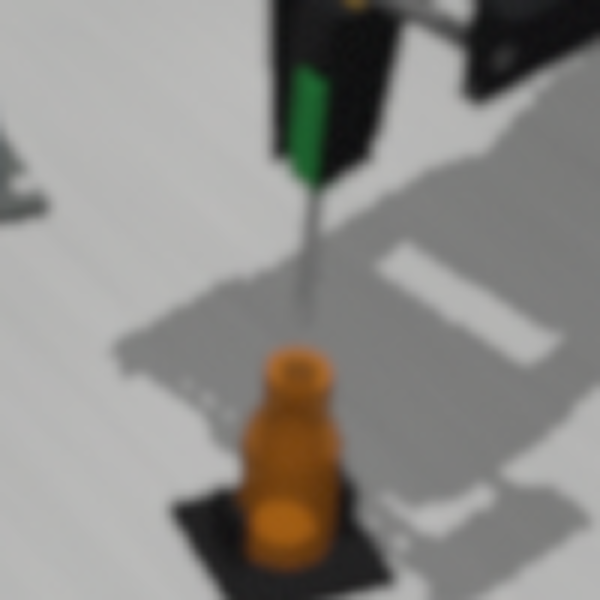

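Tip and hole line up to under a millimetre. Inserting.

Call:
step_arm([
  [0.2,0,0,0],
  [0.2,0,0,0],
  [0.2,0,0,0],
  [0.2,0,0,0],
  [0.2,0,0,0],
  [0.2,0,0,0],
  [0,0,0,0],
])

```text
t: 7.75
eef_pos: [552.6, 161.1, 105.8]
tcp_rot: [3.092, 1.569, -3.032]
ft_force: [-0.8, 0.5, -0.5]
opening: 0.147
```

Run:
```python
from h import *
st=state();print(st['t'],st['eef_pos'],st['ft_force'],st['opening'])
cv2.imwrite('pics/w7.png',read_camera('wrist')[:,:,::-1])
crop('pics/w7.png',(250,190,400,300),5,'pics/w7c.png')
```

```text
7.75 [552.62761614 161.13082434 105.77122853] [-0.78281634  0.45413582 -0.45135133] 0.14652141372359934
```

View pics/w7c.png

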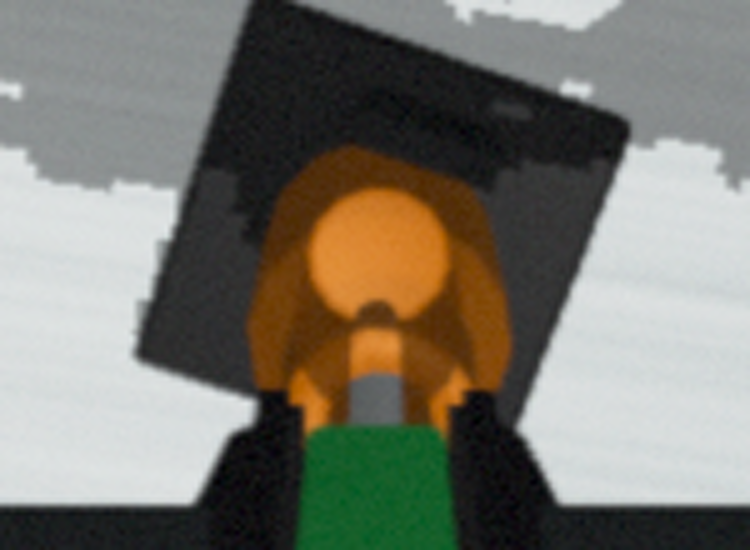

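The shaft is inside. I'll seat it.

Call:
step_arm([
  [0.15,0,0,0],
  [0.12,0,0,0],
  [0.06,0,0,0],
  [0.02,0,0,0],
  [0,0,0,0],
])

```text
t: 8.43
eef_pos: [552.9, 161.2, 89.6]
tcp_rot: [0.507, 1.571, 0.666]
ft_force: [-1.6, -0.6, 5.4]
opening: 0.146
```

Call:
step_arm([
  [0,0,0,0],
  [0,0,0,0],
  [0,0,0,0],
  [0,0,0,0],
], jaw=0.5)

```text
t: 8.93
eef_pos: [553.0, 161.2, 89.1]
tcp_rot: [1.062, 1.571, 1.221]
ft_force: [-0.1, -0.2, 0.3]
opening: 0.482
```

Call:
step_arm([
  [-0.3,0,0,0],
  [-0.6,0,0,0],
  [-0.6,0,0,0],
  [-0.6,0,0,0],
  [-0.6,0,0,0],
  [-0.3,0,0,0],
  [0,0,0,0],
])

```text
t: 9.8
eef_pos: [553.1, 161.2, 240.1]
tcp_rot: [0.061, 1.569, 0.22]
ft_force: [0.2, 0.7, 0.0]
opening: 0.5
```

Run:
```python
from h import *
st=state();print(st['t'],st['eef_pos'],st['tcp_rot'],st['joints'],st['ft_force'],st['opening'])
c=cam('wrist',st);cs=cam('scene')
cv2.imwrite('pics/w8.png',read_camera('wrist')[:,:,::-1]);cv2.imwrite('pics/s8.png',read_camera('scene')[:,:,::-1])
print(proj(c,[[552.6,161.5,127],[552.6,161.5,83]]),proj(cs,[[552.6,161.5,127],[552.6,161.5,83]]))
crop('pics/w8.png',(240,180,400,300),5,'pics/w8c.png')
crop('pics/s8.png',(325,210,425,310),6,'pics/s8c.png')
```

```text
9.8 [553.1159     161.21759546 240.05074833] [0.06078706 1.56898064 0.21978101] [ 1.68936152e-01  3.95477540e-01  1.65030598e+00  1.03862690e-04
  1.09399579e+00 -1.56090170e+00] [0.16012849 0.67924966 0.04586643] 0.5004961725648368
[[325.36543847 232.50872043]
 [325.28165173 220.43590559]] [[376.2011128  252.86825454]
 [374.33313549 270.52274307]]
```

View pics/w8c.png

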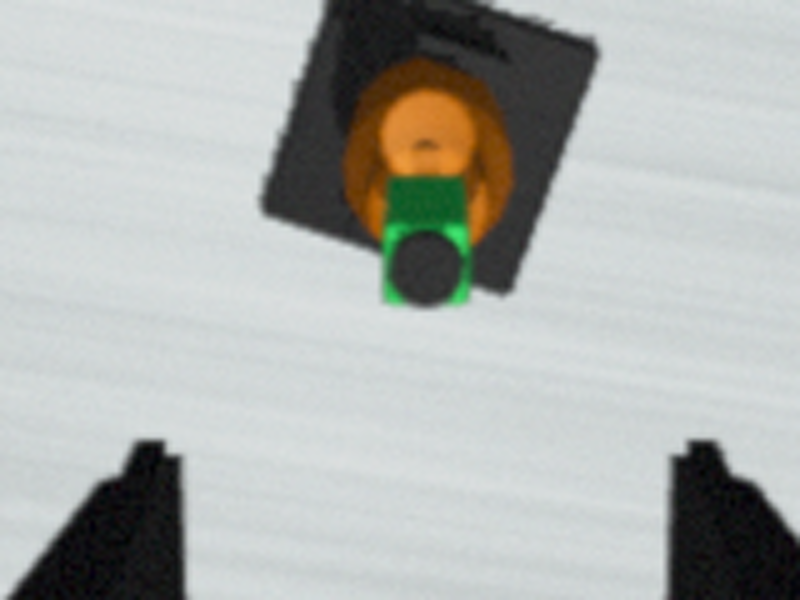

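View pics/s8c.png

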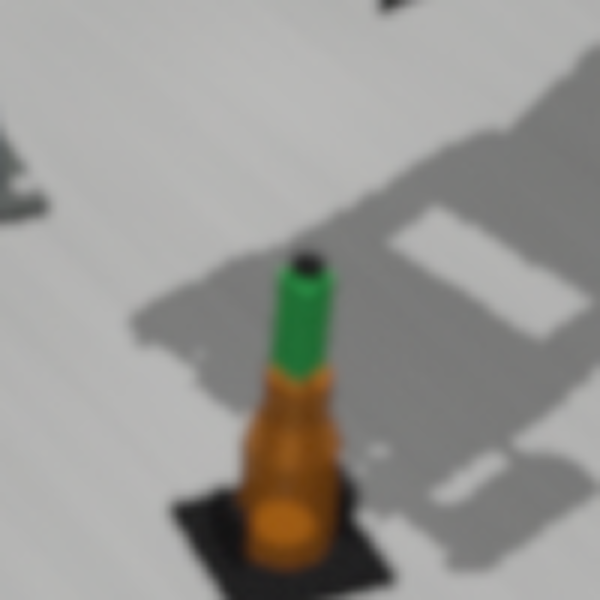

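The rod is upright and seated, with the button where predicted. Next, the dish.

Call:
step_arm([
  [0,-0.97,-0.2,0],
  [0,-0.97,-0.2,0],
  [0,-0.97,-0.2,0],
  [0,-0.97,-0.2,0],
  [0,-0.97,-0.2,0],
  [0,-0.97,-0.2,0],
  [0,-0.97,-0.2,0],
  [0,-0.97,-0.2,0],
  [0,0,0,0.9],
  [0,0,0,0.9],
  [0,0,0,0.9],
  [0,0,0,0.9],
  [0,0,0,0.9],
  [0,0,0,0.9],
  [0,0,0,0.9],
  [0,0,0,0.9],
  [0,0,0,0.9],
  [0,0,0,0.9],
  [0,0,0,0.9],
  [0,0,0,0.9],
])

```text
t: 12.4
eef_pos: [535.1, -234.4, 237.6]
tcp_rot: [-2.352, 1.568, 2.578]
ft_force: [-0.1, 0.0, -0.9]
opening: 0.501
```

Call:
step_arm([
  [0,0,0,0.9],
  [0,0,0,0.9],
  [0,0,0,0.8],
  [0,0,0,0],
  [0,0,0,0],
])

```text
t: 13.02
eef_pos: [535.3, -234.5, 238.4]
tcp_rot: [-2.019, 1.57, 2.554]
ft_force: [-0.5, -0.1, 0.1]
opening: 0.496
```

Run:
```python
from h import *
st=state();print(st['t'],st['eef_pos'],st['tcp_rot'],st['joints'],st['ft_force'],st['opening'])
c=cam('wrist',st)
np.save('w9.npy',np.r_[st['eef_pos'],st['tcp_rot']])
M=R.from_euler('xyz',st['tcp_rot']).as_matrix();print(M.round(3))
cv2.imwrite('pics/w9.png',read_camera('wrist')[:,:,::-1])
print(proj(c,[[533,-234,151],[533,-234,62]]))
```

```text
13.025 [ 535.26738064 -234.49306157  238.43610599] [-2.0194888   1.56965495  2.55417262] [-5.25944672e-01  4.10203521e-01  1.63046050e+00  7.85996188e-05
  1.10206785e+00 -3.87252659e-01] [-0.51975864 -0.09511989  0.13447021] 0.4964541866873539
[[-0.001  0.99  -0.138]
 [ 0.001 -0.138 -0.99 ]
 [-1.    -0.001 -0.   ]]
[[321.2152573  242.28426801]
 [322.11514726 217.09956658]]
```

View pics/w9.png

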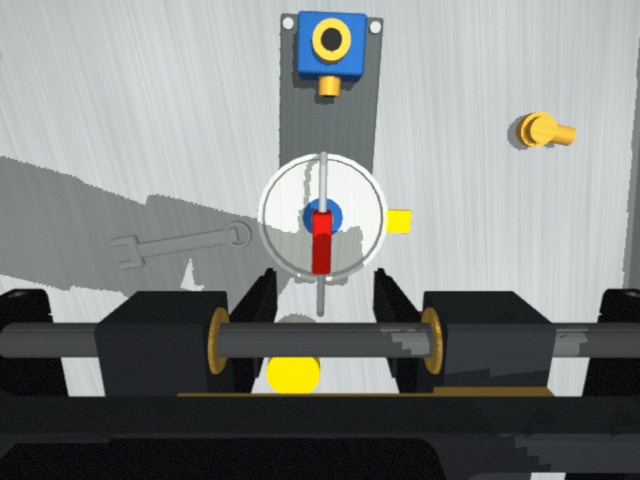

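Run:
```python
from h import *
crop('pics/w9.png',(245,140,420,290),4,'pics/w9c.png')
crop('pics/w9.png',(265,0,400,110),5,'pics/w9d.png')
```

```text
(no output)
```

View pics/w9c.png

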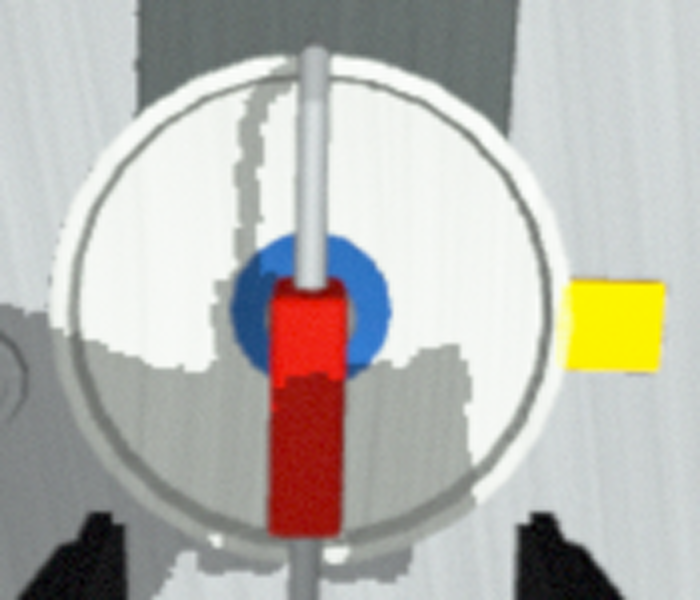

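View pics/w9d.png

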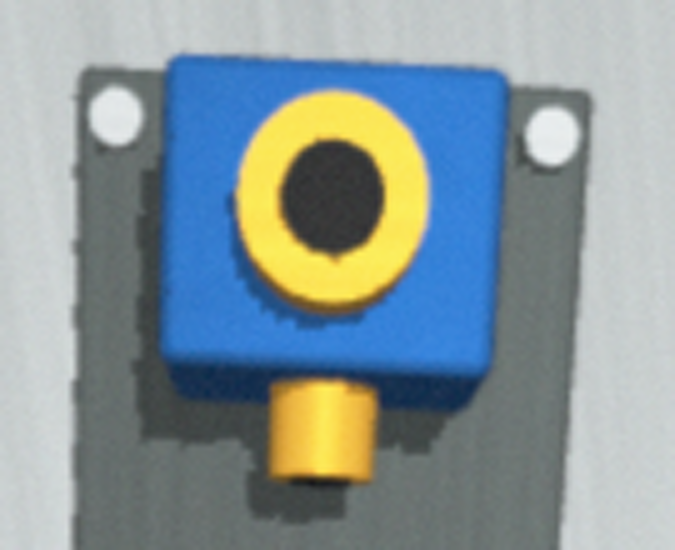

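Run:
```python
from h import *
v=np.load('w9.npy');c=cam('wrist',{'eef_pos':v[:3],'tcp_rot':v[3:]})
C=np.array([245,140]);D=np.array([265,0])
def f(p,o,s,z): return back(c,np.array(p)/s+o,z)
def ang(a,b): d=b-a; return round(np.degrees(np.arctan2(d[1],d[0])),1),round(float(np.hypot(*d[:2])),1)
print('screws',ang(f((115,115),D,5,9),f((553,135),D,5,9)))
print('plate left',ang(f((138,60),C,4,8),f((82,75),D,5,8)),'right',ang(f((510,110),C,4,8),f((588,95),D,5,8)))
print('block front edge',ang(f((175,58),D,5,58),f((503,74),D,5,58)),ang(f((165,355),D,5,58),f((490,370),D,5,58)))
port=f((334,196),D,5,65);rim=np.mean([f((310,54),C,4,64),f((313,562),C,4,64),f((50,307),C,4,64),f((572,307),C,4,64)],0)
print('port',port,'rim',rim,ang(rim,port))
print('rim dia',ang(f((50,307),C,4,64),f((572,307),C,4,64)),ang(f((310,54),C,4,64),f((313,562),C,4,64)))
l=np.mean([f((665,283),C,4,62),f((661,374),C,4,62)],0);print('lip',l,ang(rim,l),'lip edge',ang(f((665,283),C,4,62),f((661,374),C,4,62)),ang(f((568,280),C,4,62),f((665,283),C,4,62)),ang(f((568,370),C,4,62),f((661,374),C,4,62)))
g=[f(p,C,4,151) for p in [(274,294),(345,294),(342,537),(270,537)]];print('grip',np.mean(g,0),ang(g[0],g[3]),ang(g[1],g[2]),ang(g[0],g[1]))
mid=f((311,308),C,4,45);print('blue',mid)
```

```text
screws (np.float64(-10.3), 84.7)
plate left (np.float64(79.5), 131.8) right (np.float64(80.0), 141.3)
block front edge (np.float64(-10.4), 55.3) (np.float64(-10.4), 56.8)
port [562.36906559 -83.95177101  65.        ] rim [ 533.57082826 -234.82870831   64.        ] (np.float64(79.2), 153.6)
rim dia (np.float64(-7.9), 123.4) (np.float64(-97.7), 122.7)
lip [ 616.12706805 -250.58584841   62.        ] (np.float64(-10.8), 84.0) lip edge (np.float64(-97.0), 22.2) (np.float64(-9.7), 23.0) (np.float64(-10.4), 22.4)
grip [ 533.27194436 -235.73962575  151.        ] (np.float64(-99.3), 45.5) (np.float64(-98.4), 45.5) (np.float64(-7.9), 12.5)
blue [ 533.02666911 -237.4634407    45.        ]
```

Call:
step_arm([
  [0,-0.036,0.02,0.19],
  [0.5,0,0,0],
  [0.5,0,0,0],
  [0.3,0,0,0],
  [0,0,0,0],
  [0,0,0,0],
])

```text
t: 13.82
eef_pos: [533.8, -235.5, 174.9]
tcp_rot: [1.315, 1.57, -0.423]
ft_force: [0.2, 0.2, -0.2]
opening: 0.5
```

Run:
```python
from h import *
st=state();print(st['t'],st['eef_pos'],st['ft_force'],st['opening'])
M=R.from_euler('xyz',st['tcp_rot']).as_matrix();print(M.round(3),np.degrees(np.arctan2(M[1,1],M[0,1])))
np.save('w10.npy',np.r_[st['eef_pos'],st['tcp_rot']])
cv2.imwrite('pics/w10.png',read_camera('wrist')[:,:,::-1])
crop('pics/w10.png',(220,140,440,310),3.5,'pics/w10c.png')
```

```text
13.825 [ 533.82875922 -235.53671488  174.86877512] [ 0.1745112   0.23249149 -0.22709826] 0.5004178066858748
[[ 0.001  0.986 -0.167]
 [-0.    -0.167 -0.986]
 [-1.     0.001  0.   ]] -9.615095842701479
```

View pics/w10c.png

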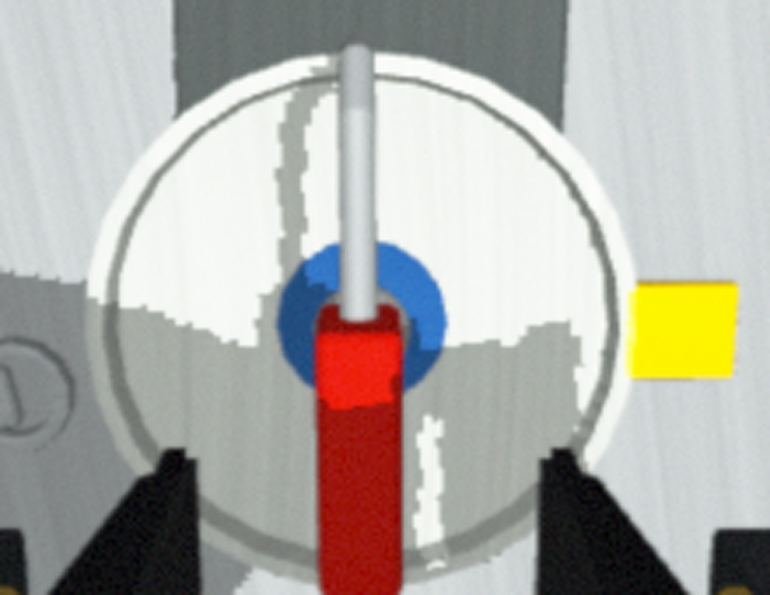

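Call:
step_arm([
  [0.4,-0.02,0,0],
  [0.4,0,0,0],
  [0.28,0,0,0],
  [0,0,0,0],
  [0,0,0,0],
])

```text
t: 14.5
eef_pos: [532.9, -235.3, 120.8]
tcp_rot: [1.291, 1.57, -0.447]
ft_force: [-0.4, 0.0, 0.1]
opening: 0.496
```

Run:
```python
from h import *
st=state();print(st['t'],st['eef_pos'],st['ft_force'],st['opening'])
cv2.imwrite('pics/w11.png',read_camera('wrist')[:,:,::-1])
crop('pics/w11.png',(220,140,440,310),3.5,'pics/w11c.png')
```

```text
14.5 [ 532.86262376 -235.34910404  120.8273714 ] [-0.37235923  0.00189595  0.14453764] 0.4963063722416094
```

View pics/w11c.png

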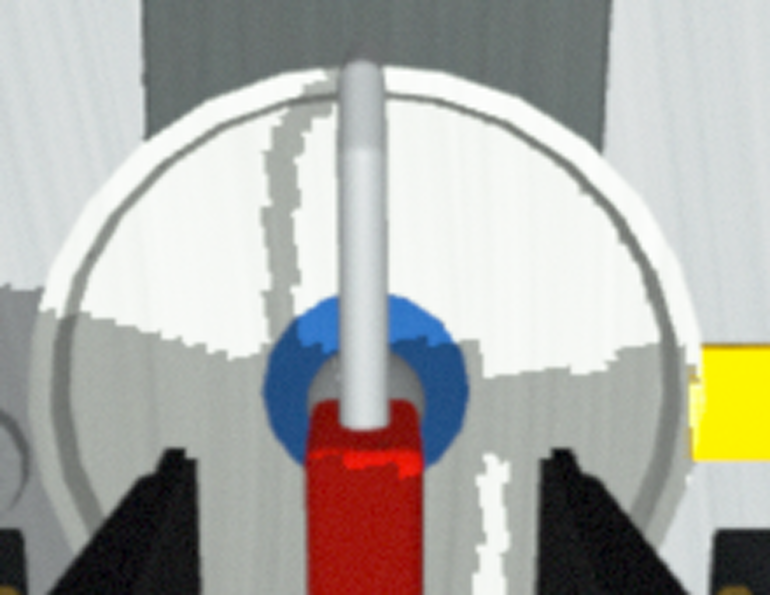

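Call:
step_arm([
  [0,0,0,0],
  [0,0,0,0],
  [0,0,0,0],
  [0,0,0,0],
  [0,0,0,0],
  [0,0,0,0],
], jaw=1)

```text
t: 15.3
eef_pos: [532.5, -235.2, 120.1]
tcp_rot: [2.717, 1.571, 0.978]
ft_force: [-0.6, 0.2, 1.1]
opening: 0.147
```

Call:
step_arm([
  [-0.04,0,0,0],
  [-0.08,0,0,0],
  [-0.12,0,0,0],
  [-0.16,0,0,0],
  [-0.2,0,0,0],
  [-0.2,0,0,0],
  [-0.2,0,0,0],
  [-0.2,0,0,0],
  [-0.16,0,0,0],
  [-0.12,0,0,0],
  [-0.08,0,0,0],
  [-0.04,0,0,0],
  [0,0,0,0],
  [0,0,0,0],
])

```text
t: 17.05
eef_pos: [532.4, -235.1, 199.9]
tcp_rot: [-2.13, 1.57, 2.414]
ft_force: [-0.0, 0.8, -2.7]
opening: 0.145
```

Run:
```python
from h import *
st=state();print(st['t'],st['eef_pos'],st['ft_force'],st['opening'],st['moment'])
M=R.from_euler('xyz',st['tcp_rot']).as_matrix();print(np.degrees(np.arctan2(M[1,1],M[0,1])))
cv2.imwrite('pics/w12.png',read_camera('wrist')[:,:,::-1])
cv2.imwrite('pics/s12.png',read_camera('scene')[:,:,::-1])
crop('pics/s12.png',(220,100,360,260),4,'pics/s12c.png')
```

```text
17.05 [ 532.41337122 -235.11565398  199.85557263] [-0.04691894  0.75851631 -2.65027414] 0.14510708501154299 [-0.0821188   0.08478594 -0.01461782]
-9.609065080267298
```

View pics/w12.png

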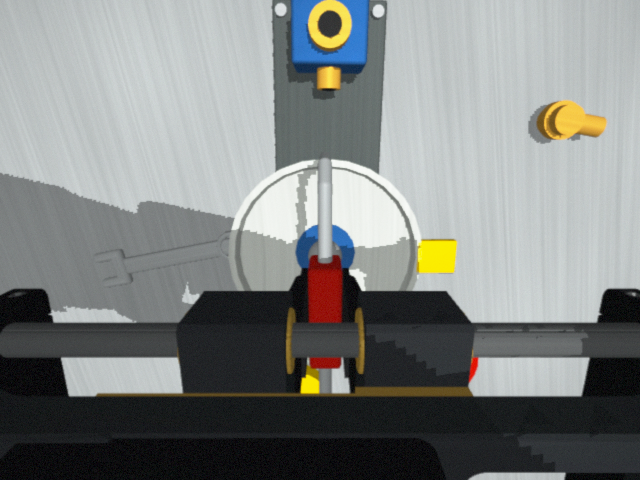

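View pics/s12c.png

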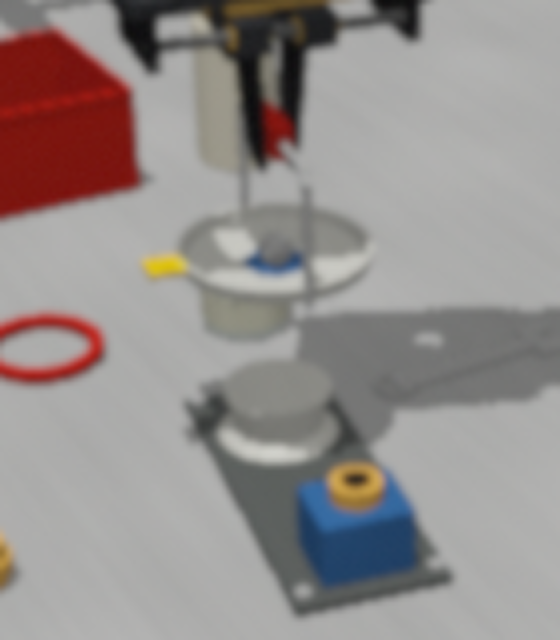

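Call:
step_arm([
  [0,0,0,-0.15],
  [0,0,0,-0.3],
  [0,0,0,-0.45],
  [0,0,0,-0.55],
  [0,0,0,-0.55],
  [0,0,0,-0.55],
  [0,0,0,-0.55],
  [0,0,0,-0.55],
  [0,0,0,-0.55],
  [0,0,0,-0.55],
  [0,0,0,-0.55],
  [0,0,0,-0.55],
  [0,0,0,-0.55],
  [0,0,0,-0.55],
  [0,0,0,-0.55],
  [0,0,0,-0.55],
  [0,0,0,-0.55],
  [0,0,0,-0.55],
  [0,0,0,-0.55],
  [0,0,0,-0.55],
])

```text
t: 19.65
eef_pos: [532.5, -235.2, 200.1]
tcp_rot: [2.263, 1.571, 1.959]
ft_force: [-0.9, 0.9, -2.0]
opening: 0.144
```

Call:
step_arm([
  [0,0,0,-0.45],
  [0,0,0,-0.3],
  [0,0,0,-0.15],
  [0,0,0,0],
  [0,0,0,0],
  [0,0,0,0],
  [0,0,0,0],
])

```text
t: 20.52
eef_pos: [532.5, -235.1, 200.1]
tcp_rot: [0.904, 1.571, 0.722]
ft_force: [0.6, 0.1, -2.6]
opening: 0.145
```

Run:
```python
from h import *
st=state();print(st['t'],st['eef_pos'],st['ft_force'],st['opening'],st['moment'])
M=R.from_euler('xyz',st['tcp_rot']).as_matrix();print(M.round(4),np.degrees(np.arctan2(M[1,1],M[0,1])))
np.save('w13.npy',np.r_[st['eef_pos'],st['tcp_rot']])
for n in ('wrist','scene','top'): cv2.imwrite(f'pics/{n}13.png',read_camera(n)[:,:,::-1])
crop('pics/scene13.png',(220,100,360,260),4,'pics/s13c.png')
crop('pics/top13.png',(325,185,485,285),5,'pics/t13c.png')
```

```text
20.525 [ 532.5108609  -235.14708923  200.13072874] [ 0.55586014  0.1381741  -2.64577152] 0.145208864029678 [-0.00480737 -0.02220789  0.00191008]
[[ 1.000e-04  1.808e-01  9.835e-01]
 [ 1.000e-04  9.835e-01 -1.808e-01]
 [-1.000e+00  1.000e-04  1.000e-04]] 79.58314520459791
```

View pics/wrist13.png

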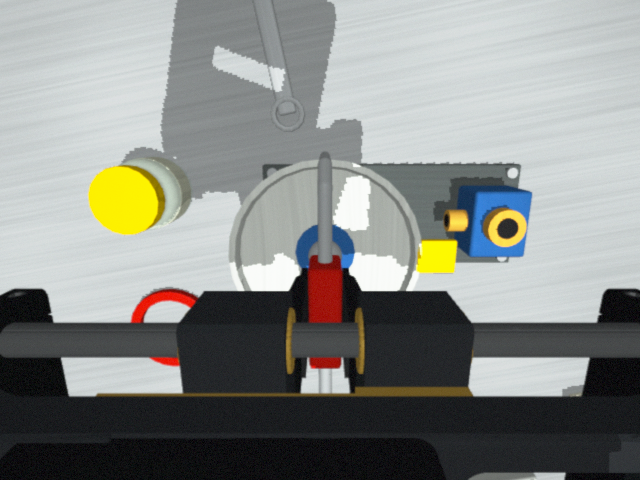

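View pics/s13c.png

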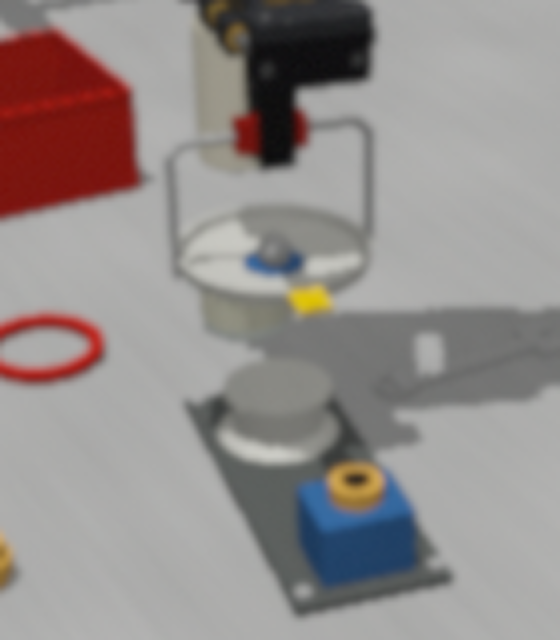

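View pics/t13c.png

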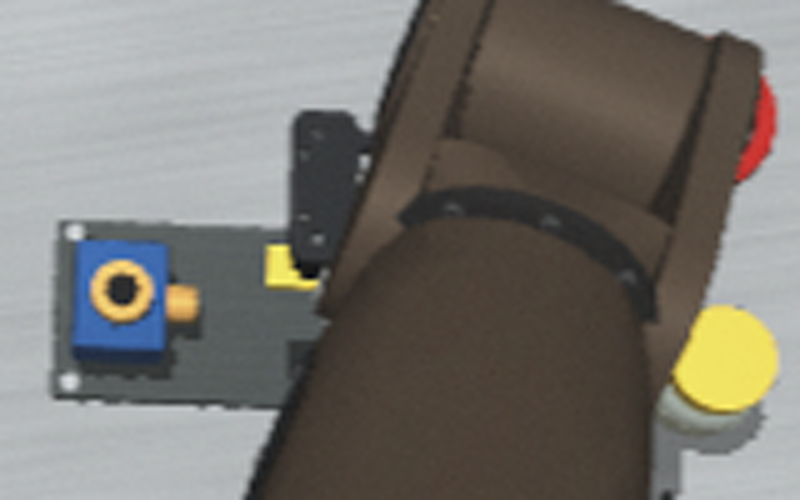

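Run:
```python
from h import *
crop('pics/wrist13.png',(400,150,540,290),5,'pics/w13c.png')
```

```text
(no output)
```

View pics/w13c.png

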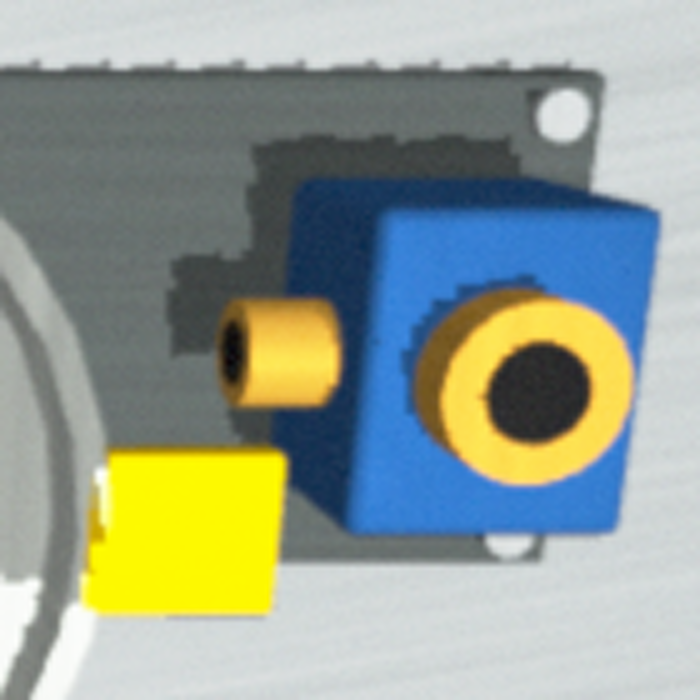

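Run:
```python
from h import *
v=np.load('w13.npy');c=cam('wrist',{'eef_pos':v[:3],'tcp_rot':v[3:]})
f=lambda p,z:back(c,np.array(p)/5+[400,150],z)
def ang(a,b): d=b-a; return round(np.degrees(np.arctan2(d[1],d[0])),2),round(float(np.hypot(*d[:2])),1)
z=141
print('lip sides',ang(f((108,449),z),f((288,451),z)),ang(f((86,613),z),f((272,614),z)),'end',ang(f((288,451),z),f((272,614),z)))
print('lip end',np.mean([f((288,451),z),f((272,614),z)],0))
print('plate',ang(f((30,72),8),f((600,74),8)),ang(back(c,(265,164.5),8),f((600,74),8)),'blk',ang(f((383,211),60),f((657,211),60)),ang(f((350,531),60),f((616,532),60)))
```

```text
lip sides (np.float64(78.95), 23.0) (np.float64(79.28), 24.4) end (np.float64(-10.51), 22.1)
lip end [ 549.65437433 -152.01450235  141.        ]
plate (np.float64(79.41), 109.4) (np.float64(79.55), 244.6) blk (np.float64(79.61), 45.9) (np.float64(79.38), 46.7)
```

View pics/scene13.png

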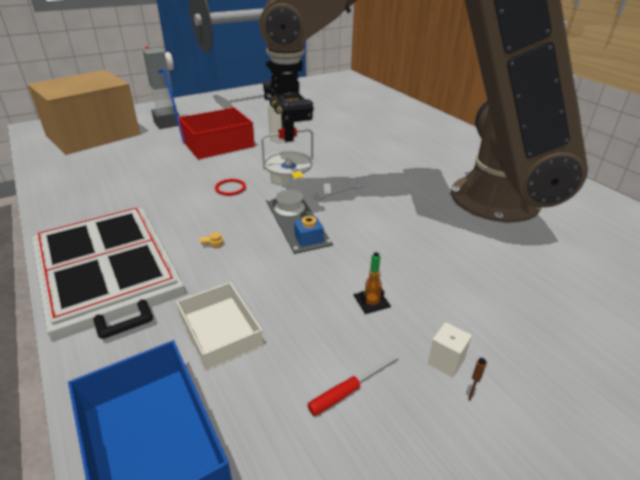

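Run:
```python
from h import *
st=state();s=cam('scene')
u=R.from_euler('xyz',st['tcp_rot']).as_matrix()
ctr=st['eef_pos']+[0,0,19-98]
print('underside z',ctr[2], 'expected px: ball',proj(s,[ctr+[0,0,19]]),'lip',proj(s,[ctr+u[:,1]*84+[0,0,19.5]]),'legs',proj(s,[ctr+u[:,2]*63+[0,0,22],ctr-u[:,2]*63+[0,0,22]]))
```

```text
underside z 121.1135501849825 expected px: ball [[288.30294662 162.14274012]] lip [[298.91511259 177.17230013]] legs [[263.80785086 164.7886586 ]
 [311.9176866  157.46165839]]
```

The ball and lip in the scene view sit where a level, centred dish predicts. Handing in.

Run:
```python
from cell import *
print(job_done()); print(state()['t'])
```

```text
the job is handed in; nothing more can be done
None
the job is handed in; nothing more can be done
```

The job is done and handed in at about 21 s. The oiling rod is back in the vial, and the arm is still holding the dish over the pedestal.

- **Rod:** I moved the green-handled rod from the drip block into the amber vial. It seated at the expected height with about 5 N of contact, and I released it. Later wrist and scene pictures show it upright with its handle on the rim.
- **Dish:** I gripped it by the red block, lifted it straight up about 79–80 mm, and only then turned it 89.2° in the air.
- **Lip direction:** The lip's sides and end edge measured 79.0–79.5°, against 79.4–79.6° for the stand. A rougher reading, from the tool point to the lip's end, gave about 78.4°.
- **Ball and level:** In the scene picture the ball and the lip end were within about half a pixel of where a level, centred dish would put them, and the ball was in the blue middle. I did not measure the dish's tilt any other way.
- **Other objects:** Nothing else looked moved in the last pictures.

One thing disagreed: the top camera placed objects 2–6 mm off the other two cameras, mostly in y. I relied on the wrist camera, which the scene camera backed up at the rod and drip block.

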